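Charge the milling jar with grinding balls

TASK

Use the blue-handled scoop to scoop grinding balls out of the steel tray and tip them into the open steel milling jar until it holds at least three of the five; the others stay in the tray or go in as well. Do not touch the balls with the gripper and spill none, keep the jar standing about where it is, leave the other things alone, and finish by setting the scoop down flat on its base on the bench and letting go.

Things in the scene. Friction and masses are not known exactly. Their poses are not given: they have to be found in the camera images.
- scoop: loose aluminium hand scoop, 0.22 kg, stands flat by itself. Origin on its underside straight below the upright handle; z up the handle, x towards the open nose. Pan of 2 mm sheet, flat, 90 mm wide (86 inside), from x = 10 to 125 mm; back wall 40 mm high; side walls 34 mm high to x = 60, 20 mm to x = 90, none beyond. Centre of mass about 20 mm ahead of the handle.
- scoop_grip (a point): grip point on the scoop's blue handle, 92 mm above the origin on its z axis; the blue part is 18 mm (scoop x) by 24 mm (scoop y), from 50 to 122 mm high, pinched across either; below it an aluminium foot 20 x 30 mm
- scoop_nose (a point): middle of the scoop's open front edge, 125 mm ahead of its origin along x, on the underside
- tray: open stainless tray, fixed, 290 (x) by 122 mm (y), walls and floor 5 mm thick (inside 280 x 112 mm), rim at 45 mm. Origin at the centre of its underside, x along its length. The balls start in the +x half (centres x = 48 to 122 mm); the -x half is empty and takes the scoop with 11 mm to spare at either side.
- jar: open round steel milling jar, loose, 0.95 kg, outside diameter 136 mm, inside 126 mm, 85 mm high, floor 8 mm thick. Origin at the centre of its underside, z up.
- ball0_center (a point): centre of a glazed white grinding ball, slippery (friction about 0.25), 30 mm in diameter, 50 g, rolls on slopes of about 8 degrees or more
- ball1_center (a point): centre of a glazed white grinding ball, slippery (friction about 0.25), 30 mm in diameter, 50 g, rolls on slopes of about 8 degrees or more
- ball2_center (a point): centre of a glazed white grinding ball, slippery (friction about 0.25), 30 mm in diameter, 50 g, rolls on slopes of about 8 degrees or more
- ball3_center (a point): centre of a glazed white grinding ball, slippery (friction about 0.25), 30 mm in diameter, 50 g, rolls on slopes of about 8 degrees or more
- ball4_center (a point): centre of a glazed white grinding ball, slippery (friction about 0.25), 30 mm in diameter, 50 g, rolls on slopes of about 8 degrees or more
- timer: small white bench timer, 68 x 68 x 20 mm, bystander, origin at the centre of its underside
- beaker: empty clear beaker, 54 mm wide, 69 mm high, bystander, origin at the centre of its underside
- tip_box: closed dark blue plastic box, 91 x 122 x 70 mm, bystander, origin at the centre of its underside
- jar_lid: dark steel lid of the jar with a small knob, lying on the bench, 142 mm wide, 28 mm high, bystander, origin at the centre of its underside
Mind the look-alikes: they are no part of the job. What is shaped like the scoop but yellow is not meant.

How it is judged:
On the way:
1. the scoop is lifted clear of the tray with at least one ball in its pan (height (world z) of scoop above 0.05 m and ((x of ball0_center in the frame of scoop between 0.01 and 0.13 m and y of ball0_center in the frame of scoop between -0.045 and 0.045 m and z of ball0_center in the frame of scoop between 0 and 0.06 m) or (x of ball1_center in the frame of scoop between 0.01 and 0.13 m and y of ball1_center in the frame of scoop between -0.045 and 0.045 m and z of ball1_center in the frame of scoop between 0 and 0.06 m) or (x of ball2_center in the frame of scoop between 0.01 and 0.13 m and y of ball2_center in the frame of scoop between -0.045 and 0.045 m and z of ball2_center in the frame of scoop between 0 and 0.06 m) or (x of ball3_center in the frame of scoop between 0.01 and 0.13 m and y of ball3_center in the frame of scoop between -0.045 and 0.045 m and z of ball3_center in the frame of scoop between 0 and 0.06 m) or (x of ball4_center in the frame of scoop between 0.01 and 0.13 m and y of ball4_center in the frame of scoop between -0.045 and 0.045 m and z of ball4_center in the frame of scoop between 0 and 0.06 m))), for 0.2 s.
At the end, for the whole second after the job is handed in: At least three balls lie in the jar, the others in the jar or tray, all at rest; the jar stands upright (0.1 rad) on the bench within 50 mm of its start; the scoop stands flat (0.1 rad, underside under 10 mm above the bench), released and at rest (30 mm/s) ((((horizontal distance between ball0_center and jar below 0.063 m and z of ball0_center in the frame of jar between 0 and 0.085 m) and (horizontal distance between ball1_center and jar below 0.063 m and z of ball1_center in the frame of jar between 0 and 0.085 m) and (horizontal distance between ball2_center and jar below 0.063 m and z of ball2_center in the frame of jar between 0 and 0.085 m)) or ((horizontal distance between ball0_center and jar below 0.063 m and z of ball0_center in the frame of jar between 0 and 0.085 m) and (horizontal distance between ball1_center and jar below 0.063 m and z of ball1_center in the frame of jar between 0 and 0.085 m) and (horizontal distance between ball3_center and jar below 0.063 m and z of ball3_center in the frame of jar between 0 and 0.085 m)) or ((horizontal distance between ball0_center and jar below 0.063 m and z of ball0_center in the frame of jar between 0 and 0.085 m) and (horizontal distance between ball1_center and jar below 0.063 m and z of ball1_center in the frame of jar between 0 and 0.085 m) and (horizontal distance between ball4_center and jar below 0.063 m and z of ball4_center in the frame of jar between 0 and 0.085 m)) or ((horizontal distance between ball0_center and jar below 0.063 m and z of ball0_center in the frame of jar between 0 and 0.085 m) and (horizontal distance between ball2_center and jar below 0.063 m and z of ball2_center in the frame of jar between 0 and 0.085 m) and (horizontal distance between ball3_center and jar below 0.063 m and z of ball3_center in the frame of jar between 0 and 0.085 m)) or ((horizontal distance between ball0_center and jar below 0.063 m and z of ball0_center in the frame of jar between 0 and 0.085 m) and (horizontal distance between ball2_center and jar below 0.063 m and z of ball2_center in the frame of jar between 0 and 0.085 m) and (horizontal distance between ball4_center and jar below 0.063 m and z of ball4_center in the frame of jar between 0 and 0.085 m)) or ((horizontal distance between ball0_center and jar below 0.063 m and z of ball0_center in the frame of jar between 0 and 0.085 m) and (horizontal distance between ball3_center and jar below 0.063 m and z of ball3_center in the frame of jar between 0 and 0.085 m) and (horizontal distance between ball4_center and jar below 0.063 m and z of ball4_center in the frame of jar between 0 and 0.085 m)) or ((horizontal distance between ball1_center and jar below 0.063 m and z of ball1_center in the frame of jar between 0 and 0.085 m) and (horizontal distance between ball2_center and jar below 0.063 m and z of ball2_center in the frame of jar between 0 and 0.085 m) and (horizontal distance between ball3_center and jar below 0.063 m and z of ball3_center in the frame of jar between 0 and 0.085 m)) or ((horizontal distance between ball1_center and jar below 0.063 m and z of ball1_center in the frame of jar between 0 and 0.085 m) and (horizontal distance between ball2_center and jar below 0.063 m and z of ball2_center in the frame of jar between 0 and 0.085 m) and (horizontal distance between ball4_center and jar below 0.063 m and z of ball4_center in the frame of jar between 0 and 0.085 m)) or ((horizontal distance between ball1_center and jar below 0.063 m and z of ball1_center in the frame of jar between 0 and 0.085 m) and (horizontal distance between ball3_center and jar below 0.063 m and z of ball3_center in the frame of jar between 0 and 0.085 m) and (horizontal distance between ball4_center and jar below 0.063 m and z of ball4_center in the frame of jar between 0 and 0.085 m)) or ((horizontal distance between ball2_center and jar below 0.063 m and z of ball2_center in the frame of jar between 0 and 0.085 m) and (horizontal distance between ball3_center and jar below 0.063 m and z of ball3_center in the frame of jar between 0 and 0.085 m) and (horizontal distance between ball4_center and jar below 0.063 m and z of ball4_center in the frame of jar between 0 and 0.085 m))) and ((horizontal distance between ball0_center and jar below 0.063 m and z of ball0_center in the frame of jar between 0 and 0.085 m) or (x of ball0_center in the frame of tray between -0.142 and 0.142 m and y of ball0_center in the frame of tray between -0.058 and 0.058 m and z of ball0_center in the frame of tray between 0 and 0.05 m)) and ((horizontal distance between ball1_center and jar below 0.063 m and z of ball1_center in the frame of jar between 0 and 0.085 m) or (x of ball1_center in the frame of tray between -0.142 and 0.142 m and y of ball1_center in the frame of tray between -0.058 and 0.058 m and z of ball1_center in the frame of tray between 0 and 0.05 m)) and ((horizontal distance between ball2_center and jar below 0.063 m and z of ball2_center in the frame of jar between 0 and 0.085 m) or (x of ball2_center in the frame of tray between -0.142 and 0.142 m and y of ball2_center in the frame of tray between -0.058 and 0.058 m and z of ball2_center in the frame of tray between 0 and 0.05 m)) and ((horizontal distance between ball3_center and jar below 0.063 m and z of ball3_center in the frame of jar between 0 and 0.085 m) or (x of ball3_center in the frame of tray between -0.142 and 0.142 m and y of ball3_center in the frame of tray between -0.058 and 0.058 m and z of ball3_center in the frame of tray between 0 and 0.05 m)) and ((horizontal distance between ball4_center and jar below 0.063 m and z of ball4_center in the frame of jar between 0 and 0.085 m) or (x of ball4_center in the frame of tray between -0.142 and 0.142 m and y of ball4_center in the frame of tray between -0.058 and 0.058 m and z of ball4_center in the frame of tray between 0 and 0.05 m)) and linear speed of each of ball0, ball1, ball2, ball3, ball4, scoop below 0.03 m/s and angle between each of jar, scoop's own z axis and vertical below 0.1 rad and height (world z) of each of jar, scoop below 0.01 m and distance of jar from where it was at the start of the episode below 0.05 m and height (world z) of scoop above -0.005 m and contact force between the fingers and scoop below 0.1 N); the robot touches nothing.
It fails at once if the gripper touches a ball (over 0.5 N) (contact force between the fingers and ball0 above 0.5 N or contact force between the fingers and ball1 above 0.5 N or contact force between the fingers and ball2 above 0.5 N or contact force between the fingers and ball3 above 0.5 N or contact force between the fingers and ball4 above 0.5 N).
It fails at once if the jar is tipped over (over 0.6 rad) (angle between jar's own z axis and vertical above 0.6 rad).
It fails at once if a bystander (timer, beaker, dark blue box, jar lid) is moved over 30 mm (distance of any of timer, beaker, tip_box, jar_lid from where it was at the start of the episode above 0.03 m).
It also fails if it takes over 72 s, if anything falls off the work surface, if the arm or the gripper's body presses on something with over 40 N, if the wrist force passes 120 N, or if a joint passes its speed limit or range.

ROBOT

A 6-joint arm with a two-finger parallel gripper is mounted at the origin on a cart in front of the work surface, level with it; the furniture and walls round the work are solid. World frame = base frame: x ahead of the robot, y to its left, z up, the work surface at z = 0. Lengths are in m, angles in rad, forces in N, time in s.
With the tool pointing down it reaches from about 0.35 to 0.775 m from the base axis. Payload 7.3 kg.
Tool frame: the origin (TCP) lies at the very end of the fingers, on their centre line; the grasp point (between the pads) lies 19 mm behind it; z points along the fingers, y is the direction in which the jaws open and shut (so a half turn about z gives the same grasp; the last joint's range is limited). The gripper opens to 92 mm and grips with 3 to 60 N. Pads are 19 mm wide; open, the fingers measure 130 mm over their backs; the gripper's body (75 mm by 190 mm) begins 47 mm behind the grasp point.
Start: joints at [1.192, 0.342, 1.524, -0, 1.275, -0.146], TCP at [0.121, 0.511, 0.227] pointing down, gripper open.
Joint ranges: [-2.53, 2.53], [-0.77, 2.02], [0.04, 2.7], [-1, 4.14], [0.28, 2.66], [-3.11, 3.11]. Speed limits (rad/s): [2.57, 2.57, 3.14, 3.14, 3.14, 3.14].

INTERFACE

Orientations are given as [roll, pitch, yaw] about the fixed x, y, z axes, in that order (R = Rz(yaw) Ry(pitch) Rx(roll)).
In Python, from cell import manip, fingers, get_obs, vision, finder gives the robot as it stands. Calls block until the motion is done:
- manip.move_to(position, orientation): joint-space move of the TCP to a pose.
- manip.move_linear(position, rate=0.15, rot=None): straight line of the TCP; rot=None keeps the orientation; rate is the mean speed in m/s.
- manip.movej(angles): joint-space move.
- fingers.command_gripper(opening): finger opening in m; the grip force is fixed at half the most; returns when the fingers have stopped.
- manip.sleep(seconds).
- manip.inverse_kinematics(position, orientation): joint angles nearest the present ones, or None.
- get_obs(): the state.
- vision.get_image(name): name is "side" or "top"; returns a dict with "color" (420x560x3 uint8, blue, green, red), "z_map" (420x560 float32, m along the optical axis (not along the pixel's ray), 0 where there is no reading), "fov_y" (degrees; the focal length in pixels is half the picture's height over the tangent of half this angle, whatever the lens; pixels are square), "cx", "cy" (the principal point, pixels), "dist" ([k1, k2, p1, p2, k3] as OpenCV has them; the pictures are not rectified), "cam_to_world" (4x4, takes a point from camera to world coordinates). Camera axes: x right, y up, looking along -z (the intrinsics and any distortion apply to the point x, -y, -z); pixel columns grow to the right and rows downward; lengths in m; the calibration is good to about 2 mm. A picture is of the moment at which its call begins.
A pose or a line that the arm cannot do raises manip.MotionError and nothing moves.
- manip.hand_in(): hands the job in, once; it reports no verdict.
Trained networks look in a picture, given as the dict that the camera call returned (one of the last four; its "shot" number tells which), for a name from the list of things; names that differ only in an ending like _2 or _b are one class to them, and where a whole thing is asked for, a point or a joint stands for the part that bears it (a point fixed in the world has none). Each returns a list of dicts, best first, with "p" (0 to 1); they miss things now and then, are a little off and sometimes report something else, mostly with a low value. They report only what shows in the picture. A call takes as long as a camera call. They do not tell look-alikes from the thing itself.
- finder.look_for(picture, target): "location" ([x, y, z] in m, in world coordinates, good to about 4 mm: the middle of the surface that is visible of it).
- finder.trace(picture, target): "region" (420x560 bool, what is visible of it).
The state is a dict: "clock": time; "joint_pos": joint angles; "qvel": joint speeds; "joint_torque": joint torques, N m; "eef_pos": TCP position; "ee_rot": TCP orientation; "force": force on the tool from outside, world axes, zero at the start; "ft_torque": the same for the moment, N m; "width": finger opening in m.
Only numpy, scipy, OpenCV 4.12 (cv2) and the standard library are available. Lean on these libraries where they do the work, as an engineer would, in place of code of your own. Each camera call takes 0.05 s, during which the arm holds its last target.

## Working session

There is one attempt and no reset: what is moved stays moved. The work goes in short steps, each a Python script; the robot and the scene stay as the last script left them, time stands still between calls to the robot, and variables do not carry over. Pictures are saved under pics/ and viewed, and the job is handed in when it is done.

```bash
ls; mkdir -p pics
cat > h.py <<'E'
import numpy as np, cv2
from cell import manip, fingers, get_obs, vision, finder
def cloud(im):
    z=im["z_map"]; H,W=z.shape
    f=H/2/np.tan(np.radians(im["fov_y"])/2)
    K=np.array([[f,0,im["cx"]],[0,f,im["cy"]],[0,0,1]])
    u,v=np.meshgrid(np.arange(W),np.arange(H))
    p=cv2.undistortPoints(np.stack([u.ravel(),v.ravel()],1).astype(np.float64)[:,None],K,np.array(im["dist"],float))[:,0]
    x=p[:,0].reshape(H,W)*z; y=p[:,1].reshape(H,W)*z
    P=np.stack([x,-y,-z,np.ones_like(z)],-1)
    w=P@np.array(im["cam_to_world"]).T
    w=w[...,:3]; w[z==0]=np.nan
    return w
E
python3 - <<'E'
from h import *
o=get_obs(); print(o)
for n in("side","top"):
    im=vision.get_image(n); cv2.imwrite(f"pics/{n}0.png",im["color"]); np.savez(f"{n}0.npz",w=cloud(im),c=im["color"])
    print(n,im["fov_y"],im["dist"],np.round(im["cam_to_world"],3).tolist())
    for t in("scoop","tray","jar","ball0_center","scoop_grip","timer","beaker","tip_box","jar_lid"):
        print(t,[(round(d["p"],2),np.round(d["location"],3).tolist()) for d in finder.look_for(im,t)][:7])
E
```

```text
pics
{'clock': 0.0, 'joint_pos': array([ 1.19199816e+00,  3.42757918e-01,  1.52503763e+00,  1.63572629e-05,
        1.27541009e+00, -1.46025783e-01]), 'qvel': array([-0.00021582,  0.00010688,  0.00026021, -0.00083326,  0.00088618,
       -0.00050013]), 'joint_torque': array([ 2.37652013e-03, -4.31236947e+01, -2.44220996e+01,  7.18819303e-02,
        5.60354919e-02, -1.42009303e-04]), 'eef_pos': array([0.12093454, 0.51044983, 0.22601951]), 'ee_rot': array([-3.13999910e+00, -2.50176812e-04,  2.90881530e+00]), 'force': array([0.13969034, 0.03334916, 0.16527494]), 'ft_torque': array([-0.03883298,  0.03344347, -0.06529   ]), 'width': 0.0920637932022768}
side 47.38609841556102 [-0.0908496  0.         0.         0.         0.       ] [[-0.962, 0.157, -0.223, 0.163], [-0.273, -0.527, 0.805, 1.301], [0.008, 0.835, 0.55, 1.037], [0.0, 0.0, 0.0, 1.0]]
scoop [(0.9, [0.428, -0.272, 0.004]), (0.89, [0.368, -0.576, 0.014])]
tray [(0.66, [0.494, 0.029, 0.005])]
jar [(0.74, [0.553, 0.322, 0.044])]
ball0_center []
scoop_grip [(0.81, [0.364, -0.575, 0.01]), (0.66, [0.426, -0.277, 0.001])]
timer [(0.59, [0.336, 0.237, 0.018])]
beaker [(0.68, [0.729, -0.036, 0.05])]
tip_box [(0.75, [0.698, -0.133, 0.062]), (0.48, [0.425, -0.271, 0.006])]
jar_lid [(0.79, [0.348, 0.498, 0.009])]
top 56.068626030267204 [0.03600181 0.         0.         0.         0.        ] [[-0.018, 0.997, -0.071, 0.419], [-1.0, -0.018, -0.005, -0.07], [-0.007, 0.071, 0.997, 1.556], [0.0, 0.0, 0.0, 1.0]]
scoop [(0.62, [0.375, -0.554, 0.0]), (0.55, [0.432, -0.25, 0.001])]
tray [(0.96, [0.496, 0.034, 0.004])]
jar [(0.87, [0.556, 0.327, 0.032])]
ball0_center [(0.6, [0.504, 0.157, 0.03])]
scoop_grip [(0.97, [0.435, -0.25, -0.003]), (0.69, [0.376, -0.555, 0.002])]
timer [(0.85, [0.34, 0.228, 0.02])]
beaker [(0.47, [0.741, -0.044, 0.015])]
tip_box [(0.71, [0.703, -0.168, 0.068])]
jar_lid [(0.95, [0.359, 0.491, 0.014])]
```

View pics/side0.png

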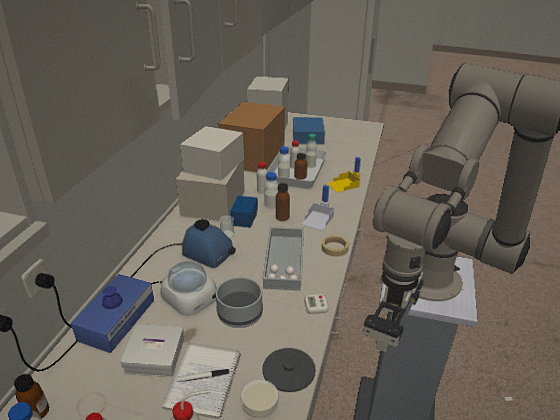

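View pics/top0.png

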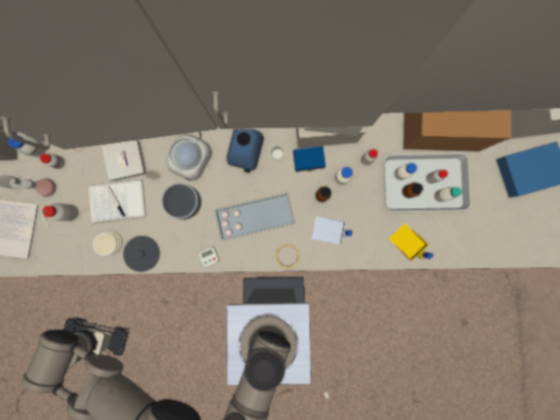

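Candidates for the scoop are the grey pan with blue handle (top 328,230 / side 320,213) and the yellow pan with blue handle (top 408,240 / side 346,180). The grey aluminium one fits, and the yellow one is the decoy. I'll confirm in an enlarged crop and measure.

Run:
```python
import numpy as np, cv2
a=np.load("top0.npz");b=np.load("side0.npz")
c1=cv2.resize(a["c"][180:265,295:440],None,fx=5,fy=5,interpolation=cv2.INTER_CUBIC)
c2=cv2.resize(a["c"][180:260,150:310],None,fx=5,fy=5,interpolation=cv2.INTER_CUBIC)
c3=cv2.resize(b["c"][140:300,250:380],None,fx=4.5,fy=4.5,interpolation=cv2.INTER_CUBIC)
cv2.imwrite("pics/c1.png",c1);cv2.imwrite("pics/c2.png",c2);cv2.imwrite("pics/c3.png",c3[:600])
w=a["w"]
np.set_printoptions(linewidth=250,precision=3,suppress=True)
print((w[215:245:2,308:356:2,2]*1000).round())
```

```text
[[ -9.   5.  -4.   6.   2.   4.  -2.  -6.   1.  -1.  -4.  -7.  -2.   5.  -1.  -3.  -2.  -0.   1.   2.  -4.  -4.  -2.  -6.]
 [  6.   2.  -3.   3.   4.   5.   5.  -1.   1.  -3.   1. -11.  -5.  -4.   1.   2.  -2.   3.   0.  -1.   4.  -4.  -4.   2.]
 [ -2.  -0.  -5.  -3.  -1.   0.   1.   2.   5.   2.   4.  -5.  -3.  22.  32.  -5.  -4.  -4.   0.  -1.   1.  -6.  -2.  -0.]
 [ -8.   4.  -2.   1.  -0.   4.   5.  -0.  -1.  -2.   5.  -1.  -4.   4.   3.   2.   2.   3.  23.  -3.  -6.   2.  -6.  -1.]
 [ -1.  -1.  -5.   2.  -2.  -1.   2.   8.  -1.  -3.   3.   5.   6.  -5.  -1.   3.  -1.  -1.  37.  -3.  -3.   3.   2.   5.]
 [  2.  -2.  -4.  -1.   6.   0.   4.  -6.   0.   3.   1.  10.  -4.   9.   1.   1.   1.   7.  38.  -1.  -3.  -2.   4.  -3.]
 [  1.   7.  -3.  10.   2.   3.   1.   3.   0.  -5.   1.   3.   2.   9.  -1.  -4.   3.  -4.  42.   1.   4.   1.  -2.  -1.]
 [  5.  -2.   1.   2.  -1.  -2.  -4.  -0.   3.   4.  -4.  -1.   1.  -2.   2.   5.  -0.   4.  43.  47.  98.   2.   2.   2.]
 [ -7.  -1.  -3.  -1.   6.  -0.   5.  -2.  -4.   3.   4.   2.   7.  -2.  -2.  -3.  -5.  24.  48.  95. 120. 116. 119.   4.]
 [ -3.  -2.  -3.  -5.  -2.   1.  -1.   4.  -1.   1.  -1.   8.   3.  -0.   2.  -0.   3.  33.  52. 101. 117. 119.   1.   1.]
 [  0.   3.   0.   1.   1.   5.   4.  -4.   4.   5.  -3.  -2.  -2.   1.   0.  -2.  10.  35.  51.  79. 118. 116.  -3.  -5.]
 [  6.  -5.   4.   0.  -2.  -2.  -0.  -1.  -1.   8.   5.   1.  nan   6.  -1.   1.  -1.  40.  -8.   2.  -2.   3.   0.   1.]
 [ -0.  -2.   3.  -6.   4.   1.   1.   7.  -1.   3.  -5.  -5.   0.  -1.   2.   6.  -7.  40.   1.  -3.  -3.  -3.   1.   1.]
 [ -5.  -3.  -3.  -5.   1.   1.  -3.  -4.  -2.  -3.   0.  34.  -1.   5. -10.  -5.   7.   1.  -3.   5.   3.  -6.  -5.   5.]
 [ -3.  -2.   0.  -1. -12.   1.  -1.  -7.   6.  -2.   4.   5.   4.  -1.  -0.   2.  32.  -4.  -7.  -9.  -4.  -4.  -6.  -3.]]
```

View pics/c1.png

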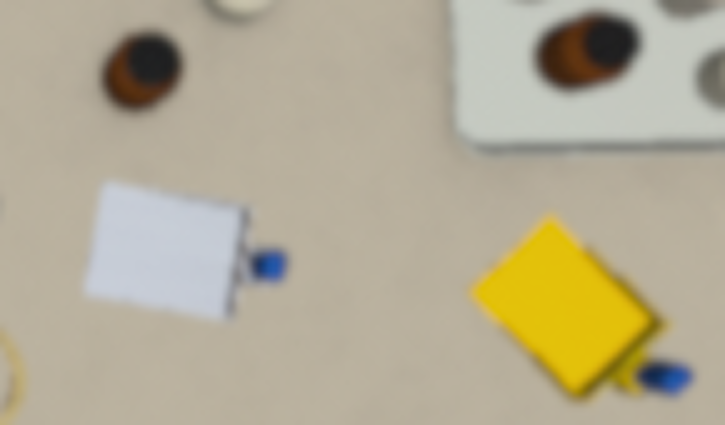

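View pics/c2.png

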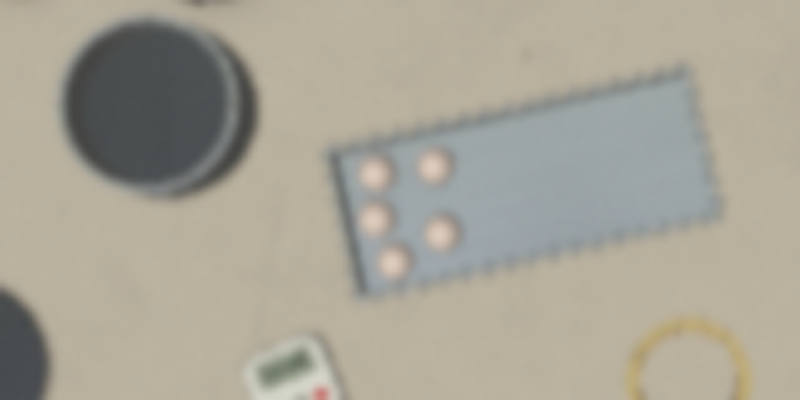

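View pics/c3.png

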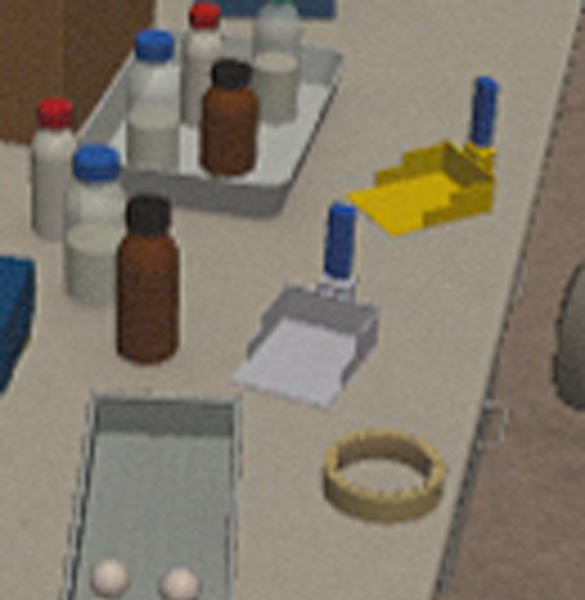

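The crop confirms it: grey aluminium pan with blue handle at top (328,230), nose pointing left (+y). Five balls sit at the left end of the tray. Next I'll fit poses from the silhouettes in both cameras.

```bash
cat >> h.py <<'E'
from scipy.optimize import minimize
def cam(im):
    H,W=im["z_map"].shape
    f=H/2/np.tan(np.radians(im["fov_y"])/2)
    K=np.array([[f,0,im["cx"]],[0,f,im["cy"]],[0,0,1]])
    T=np.linalg.inv(np.array(im["cam_to_world"]))
    D=np.diag([1,-1,-1])
    return K,np.array(im["dist"],float),D@T[:3,:3],D@T[:3,3]
def proj(im,P):
    K,d,R,t=cam(im)
    return cv2.projectPoints(np.asarray(P,float).reshape(-1,1,3),cv2.Rodrigues(R)[0],t,K,d)[0][:,0]
def box(x0,x1,y0,y1,z0,z1):
    return np.array([[x,y,z] for x in(x0,x1) for y in(y0,y1) for z in(z0,z1)])
def cyl(r,h,n=40):
    a=np.linspace(0,2*np.pi,n,endpoint=False)
    return np.concatenate([np.c_[r*np.cos(a),r*np.sin(a),0*a+z] for z in(0,h)])
SC=[box(.01,.125,-.045,.045,0,.002),box(.01,.012,-.045,.045,0,.04),
    box(.01,.06,-.045,-.043,0,.034),box(.01,.06,.043,.045,0,.034),box(.06,.09,-.045,-.043,0,.02),box(.06,.09,.043,.045,0,.02),
    box(-.01,.01,-.015,.015,0,.05),box(-.009,.009,-.012,.012,.05,.122)]
TRAY=[box(-.145,.145,-.061,.061,0,.045)]
JAR=[cyl(.068,.085)]
def rz(a): c,s=np.cos(a),np.sin(a); return np.array([[c,-s,0],[s,c,0],[0,0,1]])
def sil(im,parts,R,t,S=4,roi=None):
    x0,y0,x1,y1=roi
    m=np.zeros(((y1-y0)*S,(x1-x0)*S),np.uint8)
    for p in parts:
        q=(proj(im,p@R.T+t)-[x0,y0]+.5)*S
        h=cv2.convexHull(np.round(q*8).astype(np.int32))
        cv2.fillConvexPoly(m,h,255,cv2.LINE_8,3)
    return cv2.resize(m,(x1-x0,y1-y0),interpolation=cv2.INTER_AREA)/255.
def fit(views,parts,x,step=(.006,.006,.06),z=0):
    def cost(v):
        c=0
        for im,m,roi in views:
            s=sil(im,parts,rz(v[2]),np.array([v[0],v[1],z]),roi=roi); mm=m[roi[1]:roi[3],roi[0]:roi[2]].astype(float)
            c+=np.abs(s-mm).sum()/mm.sum()
        return c
    x=np.array(x,float)
    s=np.vstack([x]+[x+np.eye(3)[i]*step[i] for i in range(3)])
    r=minimize(cost,x,method="Nelder-Mead",options=dict(initial_simplex=s,xatol=1e-4,fatol=1e-4,maxiter=200))
    return r.x,r.fun
def roi_of(m,pad=12):
    ys,xs=np.where(m); return max(xs.min()-pad,0),max(ys.min()-pad,0),min(xs.max()+pad,m.shape[1]),min(ys.max()+pad,m.shape[0])
E
python3 - <<'E'
from h import *
import pickle
np.set_printoptions(precision=4,suppress=True)
ims={n:vision.get_image(n) for n in("side","top")}
masks={}
for n,im in ims.items():
    for t in("scoop","tray","jar"):
        r=finder.trace(im,t)
        for d in r:
            m=d["region"]; ys,xs=np.where(m); print(n,t,round(d["p"],2),m.sum(),xs.mean().round(),ys.mean().round())
        masks[n,t]=[d["region"] for d in r]
pickle.dump((ims,masks),open("s0.pkl","wb"))
E
```

```text
side scoop 0.76 579 347.0 179.0
side scoop 0.68 2000 284.0 258.0
side scoop 0.61 801 320.0 213.0
side tray 0.97 2070 284.0 258.0
side jar 0.81 2036 239.0 302.0
top scoop 0.96 916 410.0 243.0
top tray 0.61 2311 257.0 215.0
top jar 0.71 1190 181.0 200.0
```

Run:
```python
from h import *
import pickle
np.set_printoptions(precision=4,suppress=True)
ims,masks=pickle.load(open("s0.pkl","rb"))
S,T=ims["side"],ims["top"]
ov={n:ims[n]["color"].copy() for n in ims}
def draw(parts,x):
    for n in ims:
        for p in parts:
            q=proj(ims[n],p@rz(x[2]).T+[x[0],x[1],0])
            cv2.polylines(ov[n],[np.round(q[cv2.convexHull(q.astype(np.float32),returnPoints=False)[:,0]]*8).astype(np.int32)],True,(0,0,255),1,cv2.LINE_AA,3)
def go(name,parts,ms,x0,one=True):
    vs=[(ims[n],m,roi_of(m)) for n,m in ms]
    for v in vs: print(name,"single",*fit([v],parts,x0))
    x,c=fit(vs,parts,x0); print(name,"both",x,c); draw(parts,x); return x
tr=go("tray",TRAY,[("side",masks["side","tray"][0]),("top",masks["top","tray"][0])],[.496,.034,np.radians(103)])
jr=go("jar",JAR,[("side",masks["side","jar"][0]),("top",masks["top","jar"][0])],[.556,.327,0])
# top scoop mask by colour: saturation/blue excess
c=T["color"].astype(int); b=(c[...,0]-c[...,2])
m=np.zeros(b.shape,np.uint8); m[210:250,305:358]=1
mm=((b>-6)&(m>0)); 
mm=cv2.morphologyEx(mm.astype(np.uint8),cv2.MORPH_CLOSE,np.ones((3,3),np.uint8))>0
n,l,st,_=cv2.connectedComponentsWithStats(mm.astype(np.uint8)); mm=l==1+st[1:,4].argmax(); print(mm.sum())
sc=go("scoop",SC,[("side",masks["side","scoop"][2]),("top",mm)],[.40,-.33,np.radians(80)])
np.savez("poses.npz",tray=tr,jar=jr,scoop=sc)
cv2.imwrite("pics/ovt.png",cv2.resize(ov["top"][150:270,150:370],None,fx=3.6,fy=3.6,interpolation=cv2.INTER_CUBIC))
cv2.imwrite("pics/ovs.png",cv2.resize(ov["side"][170:340,200:380],None,fx=3.5,fy=3.5,interpolation=cv2.INTER_CUBIC))
# balls
print("bench z",np.nanmedian(cloud(T)[245:255,260:280,2]))
w=cloud(T)
hsv=cv2.cvtColor(T["color"],cv2.COLOR_BGR2HSV)
R=rz(tr[2])
g=(c[...,2]>170)&(c.min(-1)>120); g[:205]=0;g[245:]=0;g[:,:215]=0;g[:,:295]=g[:,:295]
g[:,250:]=0
n,l,st,ce=cv2.connectedComponentsWithStats(g.astype(np.uint8)); 
K,d,Rc,tc=cam(T)
for i in range(1,n):
    if st[i,4]<5: continue
    p=cv2.undistortPoints(ce[i].reshape(1,1,2),K,d)[0,0]; ray=Rc.T@np.array([p[0],p[1],1]); o=-Rc.T@tc
    q=o+ray*((.02-o[2])/ray[2]); print("ball",st[i,4],ce[i],q,"tray",(R.T@(q-[tr[0],tr[1],0]))[:2])
```

```text
tray single [0.4911 0.0399 1.7788] 0.1385734583688548
tray single [0.4923 0.042  1.7804] 0.12379497883099584
tray both [0.4913 0.0411 1.7768] 0.26880586469929557
jar single [0.5568 0.3133 0.1247] 0.035103432335606144
jar single [0.5546 0.3221 0.0306] 0.03773933102652825
jar both [0.5544 0.3194 0.0527] 0.12022698690015703
779
scoop single [ 0.4202 -0.3086  1.3816] 0.0808254387897481
scoop single [ 0.4197 -0.3061  1.379 ] 0.048302247728359636
scoop both [ 0.4198 -0.3068  1.3799] 0.1350786723623083
bench z -0.0008125334976359921
ball 30 [219.7333 205.8   ] [0.5328 0.1794 0.02  ] tray [ 0.1269 -0.069 ]
ball 34 [235.7941 212.9118] [0.5039 0.1169 0.02  ] tray [ 0.0717 -0.0278]
ball 31 [224.2581 214.4194] [0.4988 0.1619 0.02  ] tray [ 0.1168 -0.0321]
ball 306 [230.5327 238.6078] [0.4043 0.1382 0.02  ] tray [0.1129 0.0652]
ball 32 [224.375  223.8438] [0.462  0.1617 0.02  ] tray [0.1241 0.0039]
ball 31 [237.4194 226.5484] [0.4506 0.1111 0.02  ] tray [0.0768 0.0255]
ball 31 [227.6129 232.2581] [0.4291 0.1494 0.02  ] tray [0.1187 0.0387]
```

```bash
sleep 1; ls pics
```

```text
c1.png
c2.png
c3.png
ovs.png
ovt.png
side0.png
top0.png
```

View pics/ovt.png

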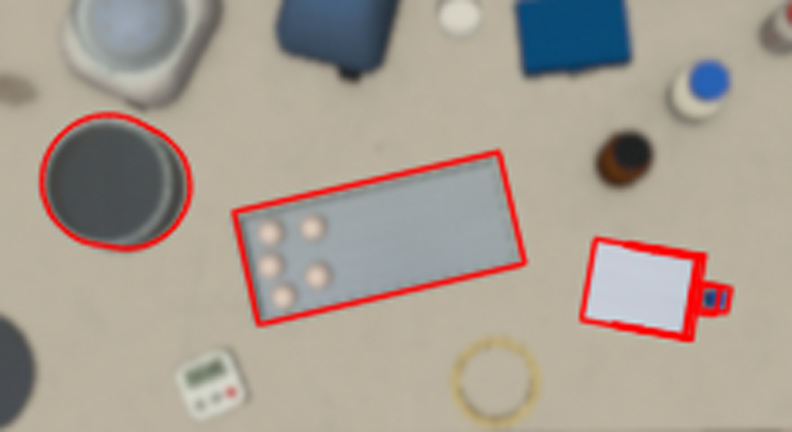

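View pics/ovs.png

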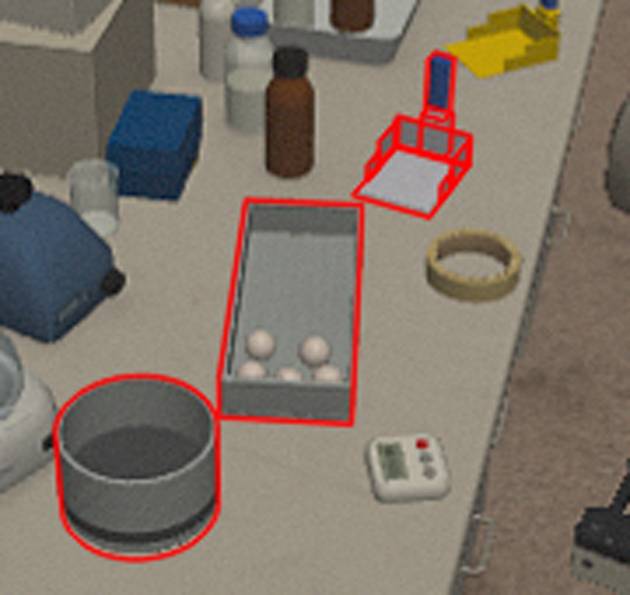

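Both silhouette fits overlay well (scoop, tray, jar). Next is an IK check for the whole plan, for both grasp half-turns.

```bash
cat >> h.py <<'E'
from scipy.spatial.transform import Rotation as Rot
P=np.load("poses.npz"); TR,JR,S0=P["tray"],P["jar"],P["scoop"]
GRIP=0.073   # TCP height on scoop z
SG=1         # sign of tool y along scoop x
def tool(pos,yaw,tilt=0,sg=None):
    """scoop origin pos, heading yaw, tilt>0 nose up -> TCP pos, rpy"""
    sg=sg or SG
    Rs=rz(yaw)@Rot.from_rotvec([0,-tilt,0]).as_matrix()
    y=np.array([sg,0,0.]); z=np.array([0,0,-1.]); G=np.c_[np.cross(y,z),y,z]
    return np.asarray(pos)+Rs@[0,0,GRIP], Rot.from_matrix(Rs@G).as_euler("xyz")
def tray(x,y,z=0): 
    return rz(TR[2])@np.array([x,y,z])+[TR[0],TR[1],0]
def nosepos(nose,yaw,tilt):
    """origin so that the nose (underside) is at nose"""
    Rs=rz(yaw)@Rot.from_rotvec([0,-tilt,0]).as_matrix()
    return np.asarray(nose)-Rs@[.125,0,0]
E
python3 - <<'E'
from h import *
np.set_printoptions(precision=3,suppress=True)
ty=TR[2]
jc=np.array([JR[0],JR[1],0])
for sg in(1,-1):
    for nm,p,yaw,t in [("grasp",[S0[0],S0[1],0],S0[2],0),("lift",[S0[0],S0[1],.1],S0[2],0),("traystart",tray(-.128,.005,.1),ty,0),("tray end",tray(.01,.005,.005),ty,0),("tilt",tray(.005,.005,.012),ty,.26),("lifted",tray(.0,.005,.14),ty,.26)]+\
      [(f"dump{a:.2f}_{t}",nosepos(jc-rz(a)@[.03,0,-.10],a,t),a,t) for a in(ty-.3,ty,ty+.3,ty+.6) for t in(.2,0,-.3,-.6)]:
        q=manip.inverse_kinematics(*tool(p,yaw,t,sg)); print(sg,nm,None if q is None else np.array(q))
E
```

```text
1 grasp [-0.779  0.51   1.736  0.     0.895 -2.158]
1 lift [-0.779  0.383  1.62   0.     1.138 -2.158]
1 traystart [-0.312  0.382  1.621 -0.     1.138 -2.089]
1 tray end [-0.055  0.454  1.822 -0.     0.865 -1.832]
1 tilt [-0.256  0.495  1.768  0.275  1.013 -2.195]
1 lifted [-0.265  0.339  1.607  0.239  1.323 -2.115]
1 dump1.48_0.2 [ 0.026  0.453  1.607  0.227  1.068 -1.559]
1 dump1.48_0 [ 0.161  0.46   1.495  0.     1.187 -1.316]
1 dump1.48_-0.3 [ 0.355  0.545  1.294 -0.272  1.441 -1.068]
1 dump1.48_-0.6 [ 0.516  0.699  1.06  -0.488  1.734 -0.955]
1 dump1.78_0.2 [ 0.029  0.569  1.403  0.21   1.213 -1.826]
1 dump1.78_0 [ 0.153  0.54   1.358 -0.     1.244 -1.624]
1 dump1.78_-0.3 [ 0.35   0.562  1.263 -0.303  1.37  -1.358]
1 dump1.78_-0.6 [ 0.533  0.656  1.142 -0.564  1.562 -1.175]
1 dump2.08_0.2 [ 0.062  0.69   1.175  0.184  1.366 -2.06 ]
1 dump2.08_0 [ 0.167  0.625  1.204 -0.     1.312 -1.909]
1 dump2.08_-0.3 [ 0.35   0.581  1.23  -0.308  1.296 -1.647]
1 dump2.08_-0.6 [ 0.54   0.607  1.231 -0.614  1.37  -1.39 ]
1 dump2.38_0.2 [ 0.115  0.815  0.93   0.154  1.525 -2.279]
1 dump2.38_0 [ 
[... 721 characters left out ...]
1 dump1.78_0.2 [0.029 0.569 1.403 0.21  1.213 1.316]
-1 dump1.78_0 [ 0.153  0.54   1.358 -0.     1.244  1.518]
-1 dump1.78_-0.3 [ 0.35   0.562  1.263 -0.303  1.37   1.784]
-1 dump1.78_-0.6 [ 0.533  0.656  1.142 -0.564  1.562  1.967]
-1 dump2.08_0.2 [0.062 0.69  1.175 0.184 1.366 1.081]
-1 dump2.08_0 [ 0.167  0.625  1.204 -0.     1.312  1.232]
-1 dump2.08_-0.3 [ 0.35   0.581  1.23  -0.308  1.296  1.494]
-1 dump2.08_-0.6 [ 0.54   0.607  1.231 -0.614  1.37   1.752]
-1 dump2.38_0.2 [0.115 0.815 0.93  0.154 1.525 0.863]
-1 dump2.38_0 [ 0.199  0.711  1.044 -0.     1.386  0.964]
-1 dump2.38_-0.3 [ 0.355  0.6    1.196 -0.287  1.225  1.201]
-1 dump2.38_-0.6 [ 0.535  0.559  1.318 -0.633  1.167  1.527]
```

```bash
sed -i 's/^SG=1 .*/SG=-1/' h.py
python3 - <<'E'
from h import *
np.set_printoptions(precision=3,suppress=True)
p,r=tool([S0[0],S0[1],0],S0[2])
manip.move_to(p+[0,0,.15],r); o=get_obs(); print(o["clock"],o["eef_pos"],p,o["force"])
manip.move_linear(p,rate=.2); o=get_obs(); print(o["clock"],o["eef_pos"],o["force"])
fingers.command_gripper(0.0); o=get_obs(); print(o["clock"],o["eef_pos"],o["width"],o["force"])
manip.move_linear(p+[0,0,.10],rate=.15); o=get_obs(); print(o["clock"],o["eef_pos"],o["width"],o["force"],o["ft_torque"])
import pickle
ims={}
for n in("side","top"):
    im=vision.get_image(n); ims[n]=im
pickle.dump(ims,open("s1.pkl","wb"))
a=cv2.resize(ims["side"]["color"][120:280,260:400],None,fx=3.5,fy=3.5,interpolation=cv2.INTER_CUBIC)
cv2.imwrite("pics/g1.png",a)
E
```

```text
4.45 [ 0.42  -0.306  0.223] [ 0.42  -0.307  0.073] [-0.011  0.2    0.364]
5.35 [ 0.42  -0.307  0.074] [ 0.529 -0.522  0.014]
6.4833 [ 0.42  -0.307  0.073] 0.017826883103577485 [-0.338 -0.387 -0.2  ]
7.3 [ 0.419 -0.306  0.172] 0.017625233838500162 [-0.693  0.449 -1.767] [-0.128  0.17  -0.05 ]
```

View pics/g1.png

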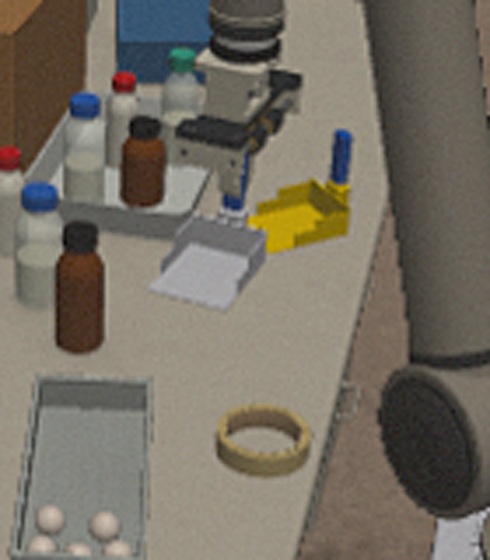

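```bash
cat >> h.py <<'E'
def overlay(im,pos,yaw,tilt,fn,roi,k=4,extra=True):
    c=im["color"].copy(); Rs=rz(yaw)@Rot.from_rotvec([0,-tilt,0]).as_matrix()
    x0,y0,x1,y1=roi; c=cv2.resize(c[y0:y1,x0:x1],None,fx=k,fy=k,interpolation=cv2.INTER_CUBIC)
    def dr(p,R,t,col):
        q=(proj(im,p@R.T+t)-[x0,y0]+.5)*k
        cv2.polylines(c,[np.round(cv2.convexHull(q.astype(np.float32))*8).astype(np.int32)],True,col,1,cv2.LINE_AA,3)
    for p in SC: dr(p,Rs,np.asarray(pos),(0,0,255))
    for p in [box(-.145,.145,-.061,.061,.045,.045),box(-.14,.14,-.056,.056,.005,.005)]: dr(p,rz(TR[2]),np.array([TR[0],TR[1],0]),(0,200,0))
    cv2.imwrite(fn,c)
def scoop_from_obs():
    o=get_obs(); R=Rot.from_euler("xyz",o["ee_rot"]).as_matrix()
    return np.array(o["eef_pos"])+R@[0,0,GRIP], o   # tool z = -scoop z
E
python3 - <<'E'
from h import *
import pickle
np.set_printoptions(precision=3,suppress=True)
p,r=tool(tray(-.118,.005,.09),TR[2])
manip.move_to(p,r)
p2,_=tool(tray(-.118,.005,.056),TR[2]); manip.move_linear(p2,rate=.15)
s,o=scoop_from_obs(); print(o["clock"],s,o["force"],o["width"])
S=vision.get_image("side");T=vision.get_image("top")
overlay(S,s,TR[2],0,"pics/o1s.png",(240,200,340,300),5.5); overlay(T,s,TR[2],0,"pics/o1t.png",(205,170,315,250),7)
E
```

```text
8.75 [ 0.51  -0.077  0.056] [ 0.095 -0.313 -1.96 ] 0.018393915426203056
```

View pics/o1s.png

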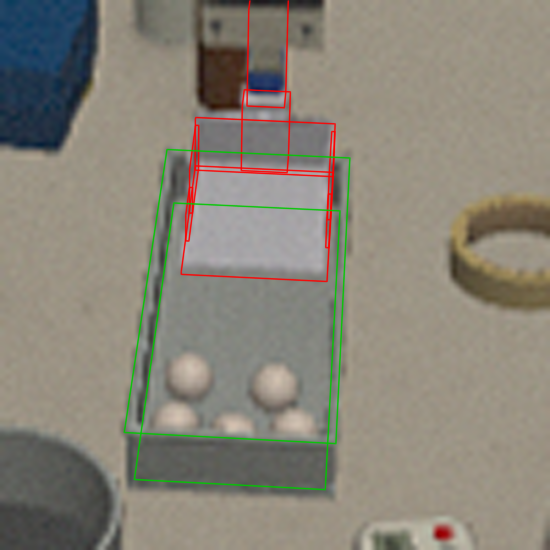

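View pics/o1t.png

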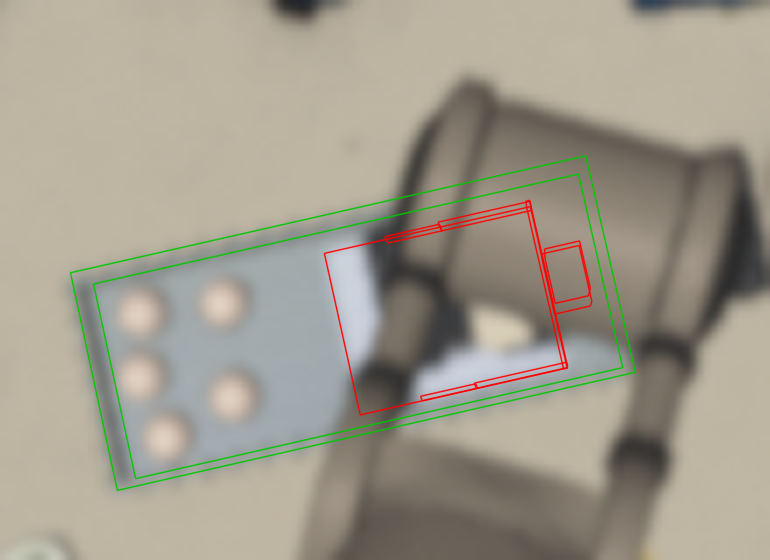

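The red scoop model overlays the actual scoop in both views (side pan at 185–330, 165–280; top left edge at 325,253), and it sits inside the tray. Next I descend to the floor with force checks.

Run:
```python
from h import *
np.set_printoptions(precision=4,suppress=True)
def go(x,y,z,t=0,rate=.15):
    p,r=tool(tray(x,y,z),TR[2],t); manip.move_linear(p,rate=rate,rot=r); s,o=scoop_from_obs(); return s,o
s,o=go(-.118,.005,.012,rate=.1); print(o["clock"],s,o["force"])
for z in(.008,.0065,.0055,.0045,.0035):
    s,o=go(-.118,.005,z,rate=.03); print(o["clock"],z,s,o["force"],o["ft_torque"])
    if o["force"][2]>1: break
```

```text
9.4417 [ 0.511  -0.0756  0.0125] [ 0.4845 -0.599  -2.3522]
9.725 0.008 [ 0.5106 -0.0755  0.0082] [-0.0925 -0.5151 -2.1852] [-0.0519  0.1707 -0.0092]
9.975 0.0065 [ 0.5105 -0.0755  0.0065] [ 0.1535  0.3872 -3.0883] [-0.0941  0.1192  0.0529]
10.225 0.0055 [ 0.5104 -0.0754  0.0054] [-0.1944 -0.3195 -2.9352] [-0.1413  0.1179  0.0076]
10.475 0.0045 [ 0.5109 -0.0756  0.005 ] [-1.2209 -0.8788  2.4308] [-0.0034  0.4421  0.0412]
```

Run:
```python
from h import *
np.set_printoptions(precision=4,suppress=True)
def go(x,y,z,t=0,rate=.15):
    p,r=tool(tray(x,y,z),TR[2],t); manip.move_linear(p,rate=rate,rot=r); s,o=scoop_from_obs(); return s,o
d=rz(TR[2])[:,0]
for x in(-.06,-.035,-.015,-.005,.004,.009):
    s,o=go(x,.005,.0052,rate=.07); f=o["force"]; print(o["clock"],x,(rz(TR[2]).T@(s-[TR[0],TR[1],0])),"Faxial",f@d,f,o["width"])
    if f@d<-12: print("STOP"); break
S=vision.get_image("side");T=vision.get_image("top")
s,_=scoop_from_obs()
overlay(S,s,TR[2],0,"pics/o2s.png",(240,200,340,300),5.5); overlay(T,s,TR[2],0,"pics/o2t.png",(205,170,315,250),7)
```

```text
11.45 -0.06 [-0.0596  0.0053  0.005 ] Faxial 2.0958030563103396 [-0.1697  2.1056 -0.1266] 0.017822860060176797
11.9583 -0.035 [-0.0344  0.0052  0.005 ] Faxial -0.13041373463396774 [-0.0368 -0.1409 -2.0896] 0.01802278207777526
12.3917 -0.015 [-0.0145  0.0051  0.0051] Faxial 0.3635747408094708 [-0.0253  0.3661 -4.3564] 0.017700380644173272
12.6833 -0.005 [-0.0046  0.0051  0.0052] Faxial 0.22766062790444577 [ 0.054   0.2439 -2.9864] 0.01818974984478812
12.9583 0.004 [0.0044 0.0052 0.005 ] Faxial 0.14436664231696714 [-0.5306  0.0366 -4.3328] 0.017657944206421496
13.2083 0.009 [0.0093 0.0051 0.0051] Faxial 0.23107952467456988 [-0.7706  0.075  -5.3344] 0.018026064759372705
```

View pics/o2s.png

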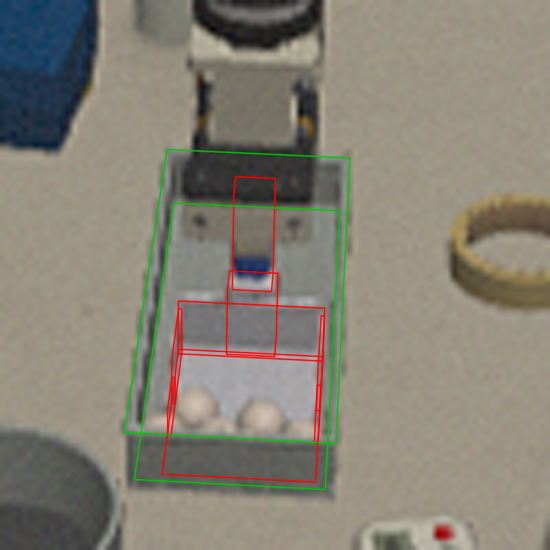

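View pics/o2t.png

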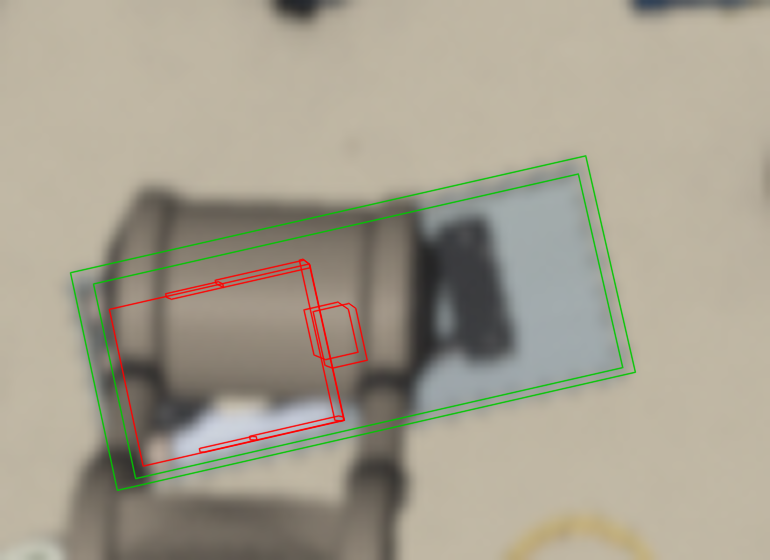

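Axial force stays near zero, and Fz rose by about 3 N, which is roughly the balls' weight on the pan. A small lateral shift each way should centre them, then I tilt the nose up.

Run:
```python
from h import *
np.set_printoptions(precision=4,suppress=True)
def go(x,y,z,t=0,rate=.15):
    p,r=tool(tray(x,y,z),TR[2],t); manip.move_linear(p,rate=rate,rot=r); s,o=scoop_from_obs(); return s,o
yv=rz(TR[2])[:,1]
for y in(-.003,-.008,0,.008,0):
    s,o=go(.009,y,.0055,rate=.04); f=o["force"]; print(o["clock"],y,(rz(TR[2]).T@(s-[TR[0],TR[1],0])),"Flat",f@yv,f,o["width"])
    if abs(f@yv)>10: print("STOP"); break
S=vision.get_image("side")
overlay(S,s,TR[2],0,"pics/o3s.png",(240,200,340,300),5.5)
```

```text
13.6583 -0.003 [ 0.0089 -0.0034  0.0055] Flat 0.11662900755439451 [-0.1151 -0.0196 -5.1822] 0.017779256662728896
13.9333 -0.008 [ 0.0089 -0.0083  0.0055] Flat -0.9523207482648837 [ 1.1294 -0.7489 -4.8674] 0.01810163695934375
14.2833 0 [0.009  0.0004 0.0055] Flat 0.37851831259344854 [-0.3828 -0.0188 -4.5727] 0.017813988360399335
14.6333 0.008 [0.009  0.0083 0.0055] Flat -0.30513857548977186 [ 0.374  -0.298  -4.6939] 0.01790054387172308
14.9833 0 [ 0.009  -0.0004  0.0054] Flat 1.0398118888308323 [-1.1026  0.1931 -5.5857] 0.017923945085638476
```

View pics/o3s.png

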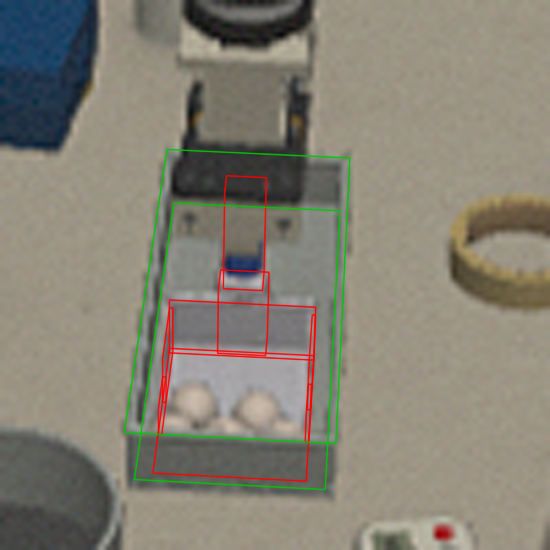

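Run:
```python
from h import *
np.set_printoptions(precision=4,suppress=True)
def go(x,y,z,t=0,rate=.15):
    p,r=tool(tray(x,y,z),TR[2],t); manip.move_linear(p,rate=rate,rot=r); s,o=scoop_from_obs(); return s,o
for t in(.12,.22,.3):
    s,o=go(.009+.125*(1-np.cos(t)),0,.0065+.012*np.sin(t),t,rate=.03); print(o["clock"],t,(rz(TR[2]).T@(s-[TR[0],TR[1],0])),o["force"],o["ft_torque"],o["width"],o["ee_rot"])
manip.sleep(.4)
S=vision.get_image("side"); T=vision.get_image("top"); s,_=scoop_from_obs()
overlay(S,s,TR[2],.3,"pics/o4s.png",(240,200,340,300),5.5)
overlay(T,s,TR[2],.3,"pics/o4t.png",(205,170,315,250),7)
```

```text
15.45 0.12 [0.0093 0.0002 0.0078] [-0.2412  0.4328 -3.9761] [-0.4696  0.0487 -0.0048] 0.018224643280254055 [-3.0229  0.0004  0.2045]
15.7667 0.22 [0.0115 0.0003 0.0088] [ 0.678  -0.4831 -5.4714] [-0.5188  0.0241 -0.0048] 0.017383619096916412 [-2.924   0.0009  0.2048]
16.025 0.3 [0.0142 0.0002 0.0097] [ 0.0541 -0.7093 -5.3113] [-0.6977  0.0057  0.0412] 0.01777813854287808 [-2.8445  0.0011  0.2049]
```

View pics/o4s.png

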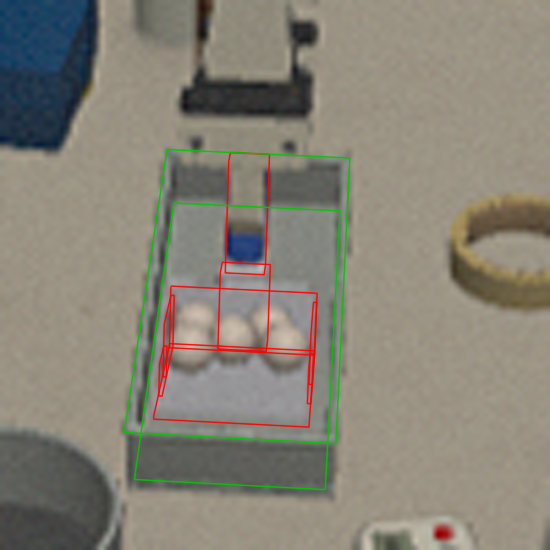

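View pics/o4t.png

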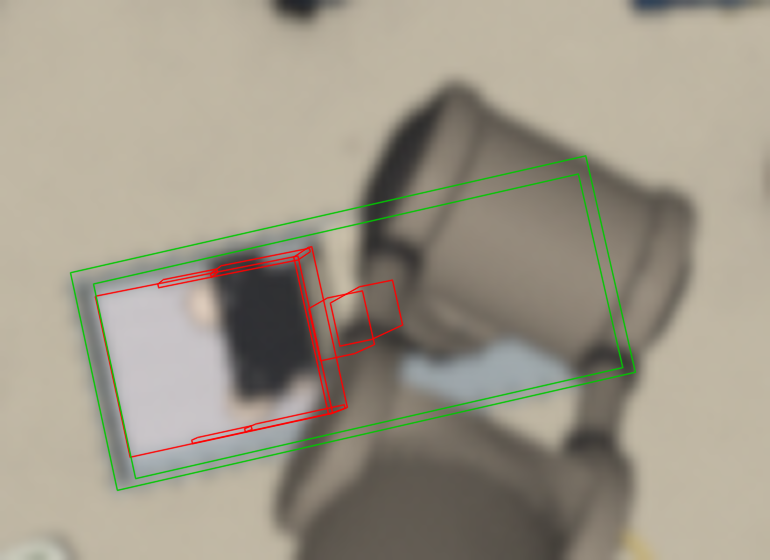

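All five balls have rolled to the back of the pan (side view: left pair ~190,330, middle 235,330, right pair ~280,335). Next I lift, check, and carry to the jar.

Run:
```python
from h import *
np.set_printoptions(precision=4,suppress=True)
def go(x,y,z,t=0,rate=.15):
    p,r=tool(tray(x,y,z),TR[2],t); manip.move_linear(p,rate=rate,rot=r); s,o=scoop_from_obs(); return s,o
s,o=go(.005,0,.02,.3,.06);print(o["force"])
s,o=go(.005,0,.13,.3,.12);print(o["clock"],s,o["force"],o["width"])
# carry: nose 30 mm short of jar centre, above rim, nose-up
n=np.array([JR[0],JR[1],0])-rz(TR[2])@[.02,0,0]+[0,0,.16]
p,r=tool(nosepos(n,TR[2],.25),TR[2],.25); manip.move_linear(p,rate=.15,rot=r); s,o=scoop_from_obs();print(o["clock"],s,o["force"],o["width"])
S=vision.get_image("side"); T=vision.get_image("top")
overlay(S,s,TR[2],.25,"pics/o5s.png",(190,190,330,330),4.2)
overlay(T,s,TR[2],.25,"pics/o5t.png",(145,160,295,260),5)
```

```text
[ 0.9188  0.006  -5.9218]
17.975 [0.4896 0.0461 0.1293] [-0.2503 -0.1806 -5.1828] 0.017726226397636317
19.2333 [0.5829 0.1807 0.1289] [-0.2781  0.3203 -4.9928] 0.018067430979866385
```

View pics/o5s.png

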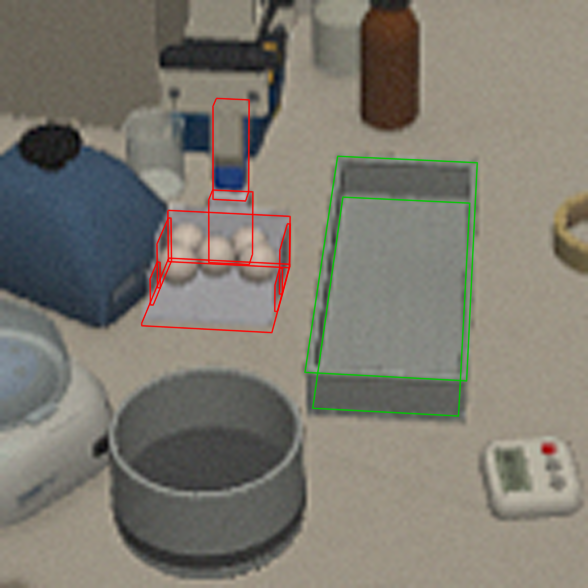

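View pics/o5t.png

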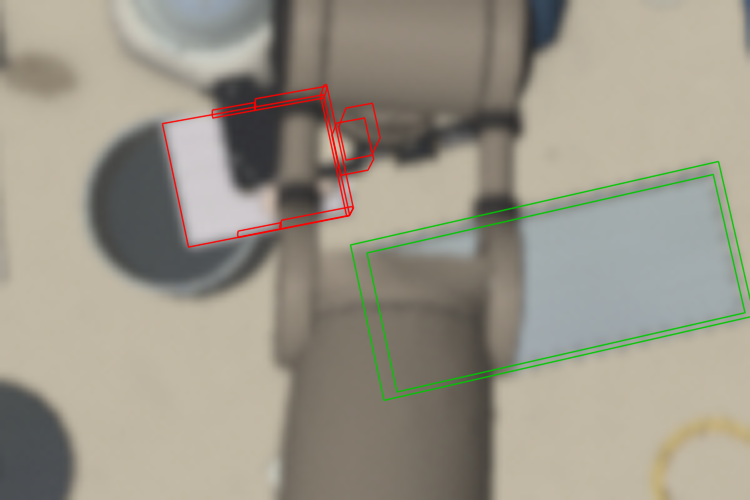

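Run:
```python
from h import *
np.set_printoptions(precision=4,suppress=True)
J=np.array([JR[0],JR[1],0]); H=rz(TR[2])
def go(t,z,rate,back=.03):
    p,r=tool(nosepos(J-H@[back,0,0]+[0,0,z],TR[2],t),TR[2],t); manip.move_linear(p,rate=rate,rot=r); s,o=scoop_from_obs(); return s,o
s,o=go(.2,.125,.1); print(o["clock"],o["force"])
for t,z in((.08,.115),(-.04,.11),(-.13,.105),(-.22,.102),(-.32,.10),(-.42,.098),(-.52,.096),(-.6,.095)):
    s,o=go(t,z,.06); print(round(o["clock"],2),t,o["force"],o["width"])
manip.sleep(.5)
s,o=scoop_from_obs(); print(o["force"])
S=vision.get_image("side"); T=vision.get_image("top")
overlay(S,s,TR[2],-.6,"pics/o6s.png",(190,190,330,330),4.2)
overlay(T,s,TR[2],-.6,"pics/o6t.png",(145,160,295,260),5)
```

```text
19.775 [ 0.0699  0.7516 -4.8624]
20.07 0.08 [ 0.1788 -0.0224 -5.0525] 0.01761487059524485
20.44 -0.04 [ 0.4957 -0.9491 -5.3828] 0.01782733698057176
20.75 -0.13 [ 0.4337 -0.019  -4.7384] 0.017856072441438393
21.08 -0.22 [-1.1303  0.1257 -3.3808] 0.01787931138728506
21.45 -0.32 [ 0.1242 -0.0286 -2.8041] 0.017907697780789506
21.82 -0.42 [-0.2259  0.0078 -3.7588] 0.01754689145447299
22.2 -0.52 [-0.4065 -0.9074 -2.427 ] 0.018008791760604465
22.53 -0.6 [ 0.5311  0.5028 -1.9773] 0.017935987562614907
[-0.5604  0.1861 -3.2795]
```

View pics/o6s.png

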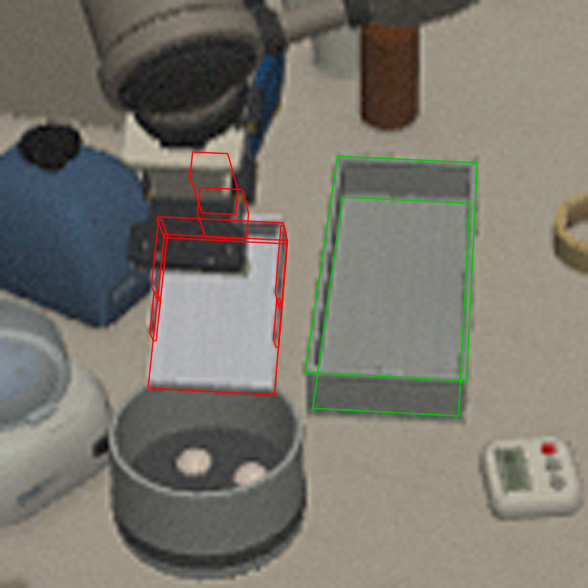

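View pics/o6t.png

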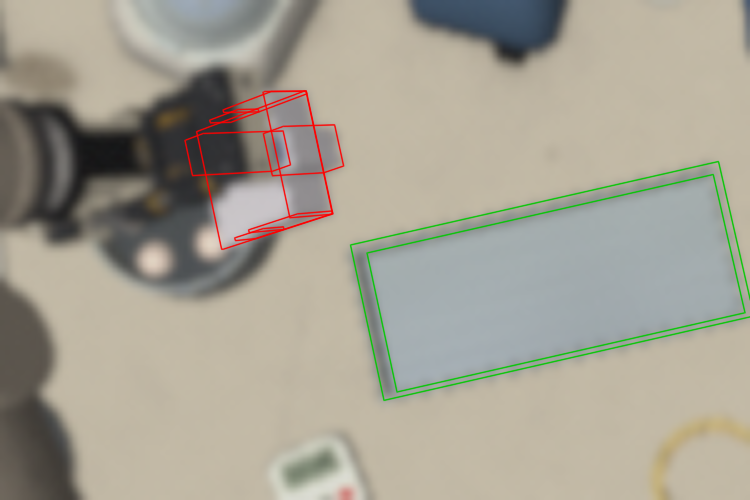

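Run:
```python
from h import *
np.set_printoptions(precision=4,suppress=True)
J=np.array([JR[0],JR[1],0]); H=rz(TR[2])
def go(t,z,rate,back=.03):
    p,r=tool(nosepos(J-H@[back,0,0]+[0,0,z],TR[2],t),TR[2],t); manip.move_linear(p,rate=rate,rot=r); s,o=scoop_from_obs(); return s,o
s,o=go(-.6,.14,.12)
s,o=go(0,.15,.15,.05); 
p,r=tool(tray(-.10,.03,.13),TR[2]); manip.move_linear(p,rate=.2,rot=r)
s,o=scoop_from_obs(); print(o["clock"],s,o["force"],o["width"])
S=vision.get_image("side"); T=vision.get_image("top")
overlay(S,s,TR[2],0,"pics/o7s.png",(190,170,340,330),3.7)
overlay(T,s,TR[2],0,"pics/o7t.png",(145,160,295,260),5)
```

```text
25.7917 [ 0.4828 -0.0622  0.1301] [-0.2447 -0.2524 -2.6871] 0.01770988200169042
```

View pics/o7s.png

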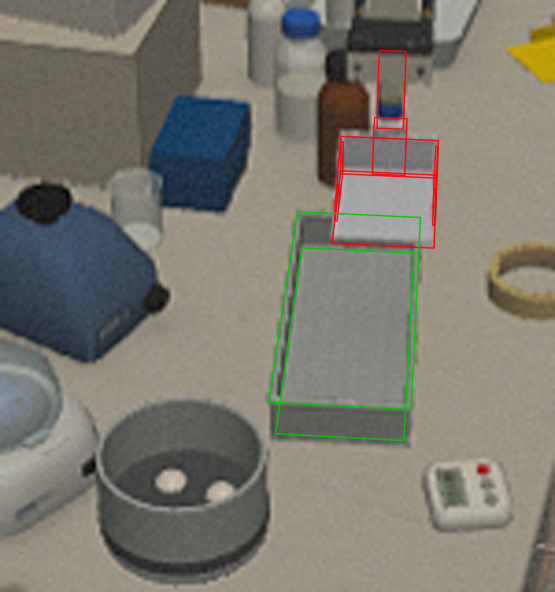

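View pics/o7t.png

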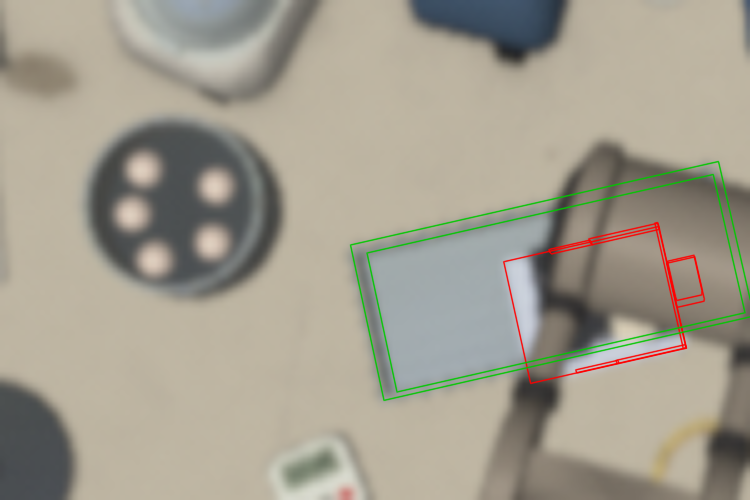

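All five balls are in the jar (top crop: 143,168; 215,187; 131,214; 211,243; 155,260), and pan and tray are empty. I'll now set the scoop back at its original spot.

Run:
```python
from h import *
np.set_printoptions(precision=4,suppress=True)
def go(z,rate):
    p,r=tool([S0[0],S0[1],z],S0[2]); manip.move_linear(p,rate=rate,rot=r); s,o=scoop_from_obs(); return s,o
p,r=tool([S0[0],S0[1],.1],S0[2]); manip.move_to(p,r)
s,o=go(.012,.12); print(o["clock"],s,o["force"])
for z in(.005,.002,.001,0,-.001):
    s,o=go(z,.02); print(o["clock"],z,s,o["force"])
    if o["force"][2]>.5: break
fingers.command_gripper(.092); o=get_obs(); print(o["clock"],o["width"],o["force"])
p,r=tool([S0[0],S0[1],.18],S0[2]); manip.move_linear(p,rate=.12)
q=p.copy(); q[:2]=[.33,-.05]; manip.move_to(q+[0,0,.05],r)
manip.sleep(.3)
S=vision.get_image("side"); T=vision.get_image("top"); print(get_obs()["clock"],get_obs()["eef_pos"],get_obs()["width"])
overlay(S,[S0[0],S0[1],0],S0[2],0,"pics/o8s.png",(190,150,390,330),3.3)
overlay(T,[S0[0],S0[1],0],S0[2],0,"pics/o8t.png",(145,150,375,270),3.4)
```

```text
27.7667 [ 0.4205 -0.3069  0.0127] [ 0.9314 -0.4514 -3.0861]
28.2667 0.005 [ 0.4197 -0.3068  0.005 ] [-0.3798  0.0183 -2.43  ]
28.5667 0.002 [ 0.4197 -0.3067  0.0018] [-0.2533  0.5091 -3.6   ]
28.8167 0.001 [ 0.4197 -0.3068  0.001 ] [-0.3258 -0.765  -2.9918]
29.0667 0 [ 0.4198 -0.3068 -0.    ] [ 0.1074  0.3163 -2.6119]
29.3167 -0.001 [ 0.4198 -0.3068 -0.    ] [-1.9272  1.5209  6.4431]
30.5583 0.09172082202537407 [-0.7999 -0.4357 -0.0604]
33.6917 [ 0.3301 -0.0503  0.3028] 0.09157326387020567
```

View pics/o8s.png

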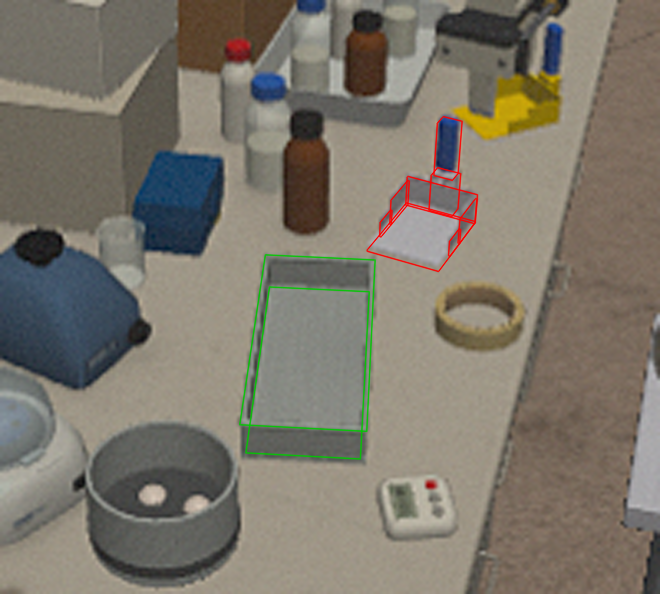

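View pics/o8t.png

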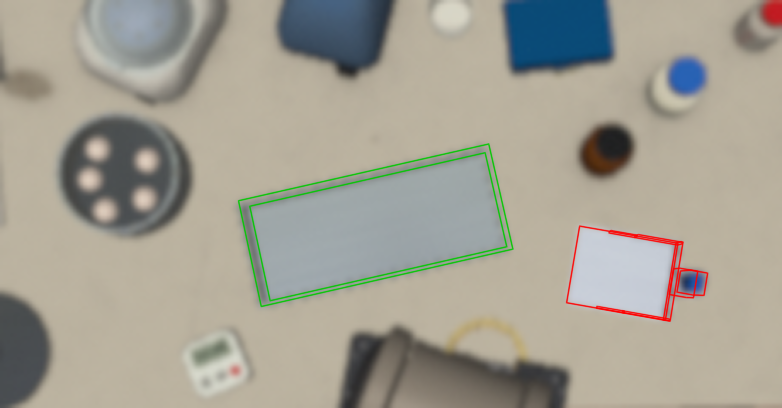

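The scoop stands flat at its original spot, matching the model outline in both views, and the gripper is clear of everything. All five balls are in the jar, and the jar and bystanders are where they started.

```bash
python3 -c "
from h import *
manip.hand_in(); print(get_obs()['clock'])"
```

```text
the job is handed in; nothing more can be done
the job is handed in; nothing more can be done
```

I scooped all five balls out of the tray in one pass with the blue-handled aluminium scoop and tipped them into the milling jar. The scoop is back flat on its original spot, released, and the job is handed in (no verdict is reported).

- **Balls and tray:** the last pictures show five balls in the jar, with the tray and the pan empty.
- **Scoop and gripper:** the scoop matched its model outline in both views. The gripper was open and about 0.3 m above the bench.
- **Jar and bystanders:** in the pictures the jar, timer, beaker and dark blue box looked unmoved. Only the edge of the jar lid showed in the last crops, and I measured none of them again.
- **Time and force:** my last check before handing in was at about 34 s of the 72 s allowed. The highest force I read was about 6 N.

The only disagreement was in locating the jar: the two cameras' fits differed by about 9 mm in y. I used the joint fit, and the jar opening left enough room for that. No check failed.

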